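# Re-rack the hand weights, each in its own saddle

## Task

Training is over: put the four hand weights that lie on the grey mat back on the rack, each fully down in the saddle made for its size and lying along it. Set each one down before letting go, do not drop it, and leave the drinking bottle and the stopwatch where they are.

Things in the scene. Friction and masses are not known exactly. Their poses are not given: they have to be found in the camera images.
- weight_mini: the smallest of four loose dumbbells, black six-sided heads, bare steel handle: 112 mm long, heads 34 mm across flats, 16 mm long; handle a 20 mm round bar, 80 mm free between the heads; about 250 g. Origin at its centre on the handle's axis, x along the handle (both ends alike). Lies on a flat of its heads on a 5 mm mat: axis 22 mm above the bench.
- weight_small: the second smallest of four loose dumbbells, black six-sided heads, bare steel handle: 132 mm long, heads 42 mm across flats, 23 mm long; handle a 22 mm round bar, 86 mm free between the heads; about 400 g. Origin at its centre on the handle's axis, x along the handle (both ends alike). Lies on a flat of its heads on a 5 mm mat: axis 26 mm above the bench.
- weight_medium: the second largest of four loose dumbbells, black six-sided heads, bare steel handle: 152 mm long, heads 50 mm across flats, 31 mm long; handle a 24 mm round bar, 90 mm free between the heads; about 650 g. Origin at its centre on the handle's axis, x along the handle (both ends alike). Lies on a flat of its heads on a 5 mm mat: axis 30 mm above the bench.
- weight_large: the largest of four loose dumbbells, black six-sided heads, bare steel handle: 172 mm long, heads 58 mm across flats, 38 mm long; handle a 26 mm round bar, 96 mm free between the heads; about 900 g. Origin at its centre on the handle's axis, x along the handle (both ends alike). Lies on a flat of its heads on a 5 mm mat: axis 34 mm above the bench.
- saddle_mini: the smallest of four grey saddles, for weight_mini: 140 x 52 mm, on a low rack. Origin: centre of underside, 40 mm above the bench; x along it. Two cups, floors 16 mm above origin; sides slope out at 60 deg, 14 mm high; end walls 128 mm apart, 33 mm above origin; open between the cups (64 mm). Seated weight: axis along x, centre 33 mm above origin, play 8 mm endways, 2 mm sideways.
- saddle_small: the second smallest of four grey saddles, for weight_small: 160 x 61 mm, on a low rack. Origin: centre of underside, 40 mm above the bench; x along it. Two cups, floors 16 mm above origin; sides slope out at 60 deg, 18 mm high; end walls 148 mm apart, 37 mm above origin; open between the cups (70 mm). Seated weight: axis along x, centre 37 mm above origin, play 8 mm endways, 2 mm sideways.
- saddle_medium: the second largest of four grey saddles, for weight_medium: 180 x 69 mm, on a low rack. Origin: centre of underside, 40 mm above the bench; x along it. Two cups, floors 16 mm above origin; sides slope out at 60 deg, 21 mm high; end walls 168 mm apart, 41 mm above origin; open between the cups (74 mm). Seated weight: axis along x, centre 41 mm above origin, play 8 mm endways, 2 mm sideways.
- saddle_large: the largest of four grey saddles, for weight_large: 200 x 78 mm, on a low rack. Origin: centre of underside, 40 mm above the bench; x along it. Two cups, floors 16 mm above origin; sides slope out at 60 deg, 24 mm high; end walls 188 mm apart, 45 mm above origin; open between the cups (80 mm). Seated weight: axis along x, centre 45 mm above origin, play 8 mm endways, 2 mm sideways.
- bottle: bystander: aluminium drinking bottle with a black cap standing on the mat, 64 mm in diameter, 175 mm tall. Origin at the centre of its underside, z up.
- stopwatch: bystander: black stopwatch with a white face lying on the mat, 52 mm in diameter, 15 mm thick, at the robot's side of the weights. Origin at the centre of its underside.

How it is judged:
By the outcome, as a careful person would: the job done as asked, in the order asked, and still so for the second after the job is handed in, with the robot touching nothing.
It also fails if it takes over 128 s, if anything falls off the work surface, if the arm or the gripper's body presses on something with over 40 N, if the wrist force passes 120 N, or if a joint passes its speed limit or range.

## Robot

A 6-joint arm with a two-finger parallel gripper is mounted at the origin on the work surface. World frame = base frame: x ahead of the robot, y to its left, z up, the work surface at z = 0. Lengths are in m, angles in rad, forces in N, time in s.
With the tool pointing down it reaches from about 0.425 to 1.125 m from the base axis. Payload 14.9 kg.
Tool frame: the origin (TCP) lies where the fingers leave the gripper's body, on its centre line; the fingertips stand 78 mm ahead of it and the grasp point (between the pads) lies ctrl.tcp_to_grasp ahead of it (ctrl.tcp_to_grasp is the distance from the TCP to the grasp point, in m); z points along the fingers, y is the direction in which the jaws open and shut (so a half turn about z gives the same grasp; the last joint's range is limited). The gripper opens to 91 mm and grips with 3 to 60 N. Pads are 32 mm wide; open, the fingers measure 118 mm over their backs; the gripper's body (76 mm by 178 mm) begins 60 mm behind the grasp point.
Start: joints at [-1.369, 0.379, 1.734, -0, 1.028, -0.033], TCP at [0.163, -0.681, 0.292] pointing down, gripper open.
Joint ranges: [-2.77, 2.77], [-0.74, 2.19], [0, 2.66], [-1.06, 4.2], [0.31, 2.87], [-3.08, 3.08]. Speed limits (rad/s): [1.89, 1.89, 2.39, 3.14, 3.14, 3.14].

## Interface

Orientations are given as a unit quaternion [x, y, z, w].
In Python, from workcell import ctrl gives the robot as it stands.
- The arm moves only by the shell command python3 -m handwheel 'ROWS' [FORCE]. ROWS is JSON, a list of rows, each a list of 3 entries, a list of its own where there are three numbers: the shift along the tool's x, y, z in mm, then the turn about the tool's z in rad, then the gripper command: -1 is shut, 1 is fully open, values between are in proportion. A call has 1 to 12 rows; each row is the pose to reach, as a shift and turn from the pose measured when the call began, along the tool's axes at that moment; what a row does not reach only later rows make up. A row lasts 1/10 s, in which the tool goes at most 50 mm and 8.59 degrees, less where a joint would pass 70% of its speed; a pose out of reach is approached as far as the arm can. A call with a gripper value outside its range is refused whole. The fingers move at their own pace and stop on an object; FORCE is the grip in N (left out, the last holds). Time passes only in rows, so rows that repeat a pose let the fingers close. It gives the time, the measured TCP pose, the force and the opening at its end, in the units of the state.
- ctrl.observe(): the state, without advancing time (a new reading comes with each control period).
- ctrl.read_camera(name): name is "scene" or "top" or "wrist"; returns (picture, depth): 400x640x3 uint8, red, green, blue; 400x640 float32, m along the optical axis (not along the pixel's ray), 0 where there is no reading.
- ctrl.get_calibration(name): a dict with "vertical_fov" (degrees; the focal length in pixels is half the picture's height over the tangent of half this angle, whatever the lens; pixels are square), "cx", "cy" (the principal point, pixels), "k1" (the pictures are not rectified: a ray, as slopes to the right and down, at radius r is drawn at 1 + k1 r^2 times it, then the intrinsics apply), "R" (3x3) and "t" (3): a world point X has camera coordinates R X + t. Camera axes: x right, y down, z forward; pixel columns grow to the right and rows downward; lengths in m; the calibration is good to about 2 mm. A picture is of the moment at which its call begins: read the wrist's pose just before it. get_calibration takes no time and is no camera call; for the wrist camera it gives the pose at the moment of the call.
- ctrl.job_done(): hands the job in, once; it reports no verdict.
Trained networks look in the newest picture that a camera, given by its name, has taken for a name from the list of things; names that differ only in an ending like _2 or _b are one class to them, and where a whole thing is asked for, a point or a joint stands for the part that bears it (a point fixed in the world has none). Each returns a list of dicts, best first, with "score" (0 to 1); they miss things now and then, are a little off and sometimes report something else, mostly with a low value. They report only what shows in the picture. A call takes as long as a camera call.
- ctrl.recognise(camera, target): "extent" ([centre column, centre row, width, height] in pixels, round what is visible of it).
- ctrl.tip_of(camera, target): "xy" ([column, row] in pixels: a listed point, or the origin of a listed thing).
The state is a dict: "clock": time; "joint_positions": joint angles; "dq": joint speeds; "effort": joint torques, N m; "position": TCP position; "tool_rot": TCP orientation; "force": force on the tool from outside, world axes, zero at the start; "ft_torque": the same for the moment, N m; "width": finger opening in m.
Only numpy, scipy, OpenCV 4.12 (cv2) and the standard library are available. Lean on these libraries where they do the work, as an engineer would, in place of code of your own. Each camera call takes 0.05 s, during which the arm holds its last target. There are 200 camera calls.

## Working session

There is one attempt and no reset: what is moved stays moved. The work goes in short steps, Python scripts to look and compute and a shell command to move; the robot and the scene stay as the last step left them, time stands still between calls to the robot, and variables do not carry over. Pictures are saved under pics/ and viewed, about 12 in all and at most 16, crops included, and the job is handed in when it is done.

```bash
mkdir -p pics; ls
cat > h.py <<'E'
import numpy as np, cv2
from workcell import ctrl
from scipy.spatial.transform import Rotation as Ro
def K(c):
    f=200/np.tan(np.radians(c["vertical_fov"])/2); return np.array([[f,0,c["cx"]],[0,f,c["cy"]],[0,0,1.]])
def rays(c,uv):
    return cv2.undistortPoints(np.array(uv,float).reshape(-1,1,2),K(c),np.array([c["k1"],0,0,0,0.])).reshape(-1,2)
def at_z(c,uv,z):
    R,t=np.array(c["R"]),np.array(c["t"]); s=rays(c,uv); d=np.c_[s,np.ones(len(s))]@R; o=-R.T@t
    return o+d*((z-o[2])/d[:,2])[:,None]
def cloud(c,dep):
    v,u=np.mgrid[0:400,0:640]; s=rays(c,np.c_[u.ravel(),v.ravel()]); d=dep.ravel()
    P=np.c_[s*d[:,None],d]; X=(P-np.array(c["t"]))@np.array(c["R"]); X[d==0]=np.nan
    return X.reshape(400,640,3)
E
python3 - <<'E'
from h import *
o=ctrl.observe(); print(o, ctrl.tcp_to_grasp)
for n in ("top","scene"):
    im,d=ctrl.read_camera(n); c=ctrl.get_calibration(n); cv2.imwrite(f"pics/{n}0.png",im[:,:,::-1]); np.savez(f"{n}0.npz",im=im,d=d)
    print(n,c)
    for t in ["weight_mini","weight_small","weight_medium","weight_large","saddle_mini","saddle_small","saddle_medium","saddle_large","bottle","stopwatch"]:
        if n=="top":
            r=ctrl.recognise(n,t)[:3]; print(t,[(np.round(a["extent"]),round(a["score"],2)) for a in r])
E
```

```text
pics
{'clock': 0.0, 'joint_positions': array([-1.36931355e+00,  3.79402142e-01,  1.73474314e+00, -2.01707847e-05,
        1.02850059e+00, -3.33110135e-02]), 'dq': array([-1.00399003e-03,  1.35913554e-03,  2.45011839e-04,  1.17496254e-04,
        9.71939987e-05,  9.49493589e-04]), 'effort': array([-2.50054283e-03, -7.63735127e+01, -4.34366226e+01,  6.50040968e-02,
        4.24582721e-02, -7.02685884e-05]), 'position': array([ 0.162775  , -0.68051129,  0.29161134]), 'tool_rot': array([ 9.93116147e-01,  1.17132575e-01, -5.28335468e-05, -5.24025260e-04]), 'force': array([-0.35077975, -0.63510736,  0.01439332]), 'ft_torque': array([ 0.02814751, -0.00501517,  0.02271745]), 'width': 0.09107070614838017} 0.0595
top {'vertical_fov': 49.359332496719716, 'cx': 323.9619409474616, 'cy': 200.3501080931871, 'k1': 0.03953425601466428, 'R': array([[ 0.01573347, -0.99983337,  0.009257  ],
       [-0.99930407, -0.01603695, -0.03367785],
       [ 0.03382069, -0.00872069, -0.99938987]]), 't': array([-0.00941562,  0.5028032 ,  1.22534333])}
weight_mini [(array([278., 168.,  44.,  27.]), 0.62)]
weight_smal
[... 183 characters left out ...]
0.]), 0.62)]
saddle_mini [(array([434., 207.,  23.,  58.]), 0.91)]
saddle_small [(array([353., 200.,  28.,  59.]), 0.87)]
saddle_medium [(array([396., 205.,  32.,  72.]), 0.84)]
saddle_large [(array([478., 209.,  41.,  72.]), 0.94)]
bottle [(array([223., 137.,  28.,  29.]), 0.92), (array([354., 200.,  30.,  60.]), 0.2)]
stopwatch [(array([233., 264.,  18.,  22.]), 0.84)]
scene {'vertical_fov': 42.031476452092996, 'cx': 319.4397088055751, 'cy': 200.77200277354027, 'k1': 0.0045990971256339025, 'R': array([[-0.69269844,  0.72116064,  0.0098086 ],
       [ 0.49021418,  0.48075515, -0.72702445],
       [-0.52901695, -0.49880038, -0.68654151]]), 't': array([ 0.33799029, -0.20191104,  1.6527665 ])}
```

Run:
```python
from h import *
z=np.load("top0.npz"); im,d=z["im"],z["d"]; c=ctrl.get_calibration("top")
X=cloud(c,d); np.save("X.npy",X)
cr=im[110:290,130:530,::-1]; cv2.imwrite("pics/c0.png",cv2.resize(cr,None,fx=2,fy=2,interpolation=cv2.INTER_CUBIC))
H=dict(mini=(22,[278,168,44,27]),small=(26,[280,230,46,23]),medium=(30,[186,177,62,39]),large=(34,[190,234,75,42]))
def fit(P):
    r=cv2.minAreaRect((P[:,:2]*1000).astype(np.float32)); return r
for n,(h,(u,v,w,hh)) in H.items():
    A=X[int(v-hh/2-4):int(v+hh/2+5),int(u-w/2-4):int(u+w/2+5)].reshape(-1,3)
    P=A[(A[:,2]>0.016)&(A[:,2]<0.08)]
    print(n,len(P),P.mean(0).round(4),fit(P),"zmax",np.percentile(P[:,2],98), at_z(c,[[u,v]],h/1000).round(3))
S=dict(mini=[434,207,23,58],small=[353,200,28,59],medium=[396,205,32,72],large=[478,209,41,72])
for n,(u,v,w,hh) in S.items():
    A=X[int(v-hh/2-6):int(v+hh/2+7),int(u-w/2-4):int(u+w/2+5)].reshape(-1,3)
    P=A[(A[:,2]>0.05)&(A[:,2]<0.11)]
    print(n,len(P),P.mean(0).round(4),fit(P),"z",np.percentile(A[:,2],[2,20,50,80,98]).round(3), at_z(c,[[u,v]],.07).round(3))
for uv in ([223,137],[233,264]): print(X[uv[1],uv[0]])
```

```text
mini 376 [0.5919 0.1249 0.032 ] ((593.3111572265625, 124.89154052734375), (38.484596252441406, 113.5959243774414), 24.585744857788086) zmax 0.042207926991645425 [[0.591 0.129 0.022]]
small 565 [0.4167 0.121  0.0382] ((416.10986328125, 120.2242660522461), (132.62962341308594, 48.46089172363281), 84.24693298339844) zmax 0.049884939384740375 [[0.418 0.12  0.026]]
medium 844 [0.5577 0.3798 0.0444] ((559.8289184570312, 380.50543212890625), (57.38801956176758, 154.9791259765625), 22.272735595703125) zmax 0.05804343550516559 [[0.561 0.382 0.03 ]]
large 1149 [0.4067 0.3573 0.0506] ((399.6110534667969, 343.20025634765625), (211.42840576171875, 67.3310775756836), 69.53125762939453) zmax 0.06639828988915177 [[0.404 0.366 0.034]]
mini 594 [ 0.4886 -0.2977  0.0625] ((487.427490234375, -298.1525573730469), (53.713279724121094, 139.38125610351562), 85.39952087402344) z [nan nan nan nan nan] [[ 0.488 -0.297  0.07 ]]
small 783 [ 0.5045 -0.0825  0.0638] ((503.5971374511719, -82.24609375), (60.854583740234375, 160.05422973632812), 84.77465057373047) z [nan nan nan nan nan] [[ 0.503 -0.079  0.07 ]]
medium 1088 [ 0.5018 -0.1899  0.0647] ((501.153564453125, -188.71475219726562), (72.34261322021484, 179.5755157470703), 85.00467681884766) z [nan nan nan nan nan] [[ 0.491 -0.195  0.07 ]]
large 1475 [ 0.4917 -0.4117  0.066 ] ((489.91619873046875, -411.87139892578125), (81.1115951538086, 198.78587341308594), 86.20741271972656) z [nan nan nan nan nan] [[ 0.484 -0.415  0.07 ]]
[0.6563233  0.25980495 0.13144305]
[0.32154335 0.24847757 0.02239165]
```

View pics/c0.png

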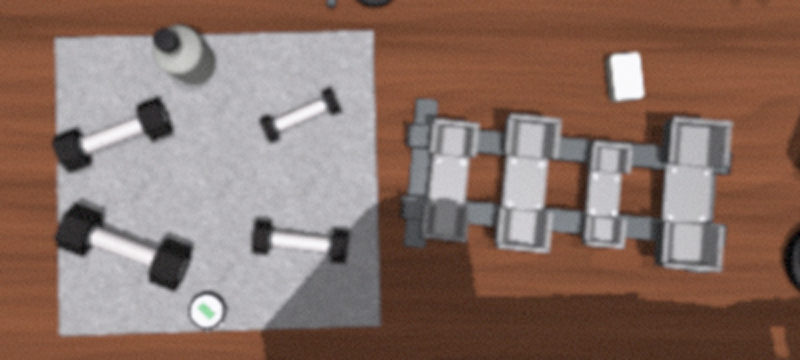

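View pics/scene0.png

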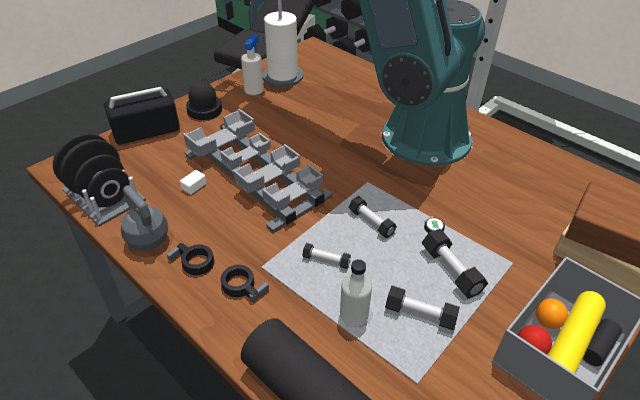

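```bash
cat >> h.py <<'E'
W=dict(); S=dict()
def plan(x,y,ax,zg):
    """shift mm (tool axes), turn rad, to bring grasp point to x,y,zg with tool x along ax (deg, mod 180)"""
    o=ctrl.observe(); R=Ro.from_quat(o["tool_rot"]).as_matrix(); p=np.array(o["position"])
    yaw=np.degrees(np.arctan2(R[1,0],R[0,0])); j1=np.degrees(np.arctan2(y,x))
    best=None
    for k in (-2,-1,0,1,2):
        t=ax+180*k; j6=j1+90-t; dt=-(t-yaw); 
        j6now=np.degrees(o["joint_positions"][5]); 
        if abs(j6)<165 and (best is None or abs(j6-j6now)<best[0]): best=(abs(j6-j6now),(dt+180)%360-180,j6)
    g=np.array([x,y,zg+ctrl.tcp_to_grasp])
    print("t",round(o["clock"],2),"pos",p.round(4),"yaw",round(yaw,1),"F",np.round(o["force"],1),"w",round(o["width"],4))
    print("SHIFT",(R.T@(g-p)*1000).round(1),"TURN",round(np.radians(best[1]),3),"j6",round(best[2]))
E
python3 - <<'E'
from h import *
X=np.load("X.npy"); c=ctrl.get_calibration("top"); P=X.reshape(-1,3); P=P[~np.isnan(P[:,0])]
def sel(x,y,r,a,b): return P[(np.hypot(P[:,0]-x,P[:,1]-y)<r)&(P[:,2]>a)&(P[:,2]<b)]
for n,x,y,L,w,h in (("mini",.593,.125,112,34,22),("small",.416,.120,132,42,26),("medium",.56,.38,152,50,30),("large",.41,.359,172,58,34)):
    top=(h+w/2)/1000
    Q=sel(x,y,L/2000*1.2,top-.008,top+.006); r=cv2.minAreaRect((Q[:,:2]*1000).astype(np.float32))
    print(n,len(Q),Q[:,2].mean().round(4),top,np.round(r[0],1),np.round(r[1],1),round(r[2],1))
for n,x,y,L in (("mini",.487,-.298,140),("small",.5036,-.082,160),("medium",.501,-.1887,180),("large",.49,-.412,200)):
    Q=sel(x,y,L/2000*1.15,.054,.1); r=cv2.minAreaRect((Q[:,:2]*1000).astype(np.float32))
    ang=np.radians(-4.7); u=np.array([np.cos(ang),np.sin(ang)]);v=np.array([-u[1],u[0]])
    a=Q[:,:2]@u*1000; b=Q[:,:2]@v*1000
    ea=np.percentile(a,[.5,99.5]); eb=np.percentile(b,[.5,99.5]); ctr=u*ea.mean()+v*eb.mean()
    print(n,len(Q),np.round(r[0],1),np.round(r[1],1),round(r[2],1),"alt",ctr.round(1),np.diff(ea),np.diff(eb))
Q=sel(.64,.25,.06,.05,.2); print("bottle",cv2.minEnclosingCircle((Q[(Q[:,2]>.1),:2]*1000).astype(np.float32)),Q[:,2].max())
plan(.593,.125,114.6,.15)
E
```

```text
mini 210 0.0357 0.039 [593.4 124.7] [ 32.6 112.8] 27.7
small 238 0.045 0.047 [415.8 120.8] [131.5  35.8] 83.9
medium 341 0.0536 0.055 [558.4 380.6] [ 42.3 153.5] 21.2
large 467 0.0621 0.063 [406.8 360.6] [174.2  44.8] 70.4
mini 539 [ 487.4 -298.2] [ 53.7 139.4] 85.4 alt [ 487.6 -297.5] [138.76989477] [52.22106278]
small 764 [ 501.2 -109.1] [114.7 160. ] 84.8 alt [ 501.4 -107.4] [158.75131548] [111.52291407]
medium 1189 [ 501.  -188.9] [197.7 179.5] 84.6 alt [ 501.1 -188.6] [178.23120711] [187.14962448]
large 1478 [ 492.3 -376.5] [150.6 198.9] 85.7 alt [ 492.4 -377.8] [197.27259234] [144.92543093]
bottle ((664.1843872070312, 275.82989501953125), 31.274097442626953) 0.1838247348679514
t 0.6 pos [ 0.1628 -0.6808  0.2922] yaw 13.5 F [-0.7 -0.5  0.1] w 0.0914
SHIFT [ 605.8 -683.6   82.8] TURN -1.765 j6 -13
```

```bash
T='[606,-684,0],-1.76,1'; python3 -m handwheel '[[[25,-28,0],-0.1,1],[[56,-63,0],-0.22,1],[[606,-684,0],-1.76,1],[[606,-684,0],-1.76,1],[[606,-684,0],-1.76,1],[[606,-684,0],-1.76,1],[[606,-684,0],-1.76,1],[[606,-684,0],-1.76,1],[[606,-684,0],-1.76,1],[[606,-684,0],-1.76,1],[[606,-684,0],-1.76,1],[[606,-684,0],-1.76,1]]' 60; python3 -c "
from h import *; plan(.593,.125,115.5,.15)"
```

```text
clock: 1.8
position: [0.4386, -0.1634, 0.2927]
tool_rot: [0.557, 0.831, 0.0, 0.0]
force: [1.4, -1.2, -0.3]
width: 0.0914
t 1.8 pos [ 0.4386 -0.1634  0.2927] yaw 112.3 F [ 1.4 -1.2 -0.3] w 0.0914
SHIFT [208.1 252.4  83.2] TURN -0.055 j6 -14
```

```bash
python3 -m handwheel '[[[208,252,83],-0.05,1],[[208,252,83],-0.05,1],[[208,252,83],-0.05,1],[[208,252,83],-0.05,1],[[208,252,83],-0.05,1],[[208,252,83],-0.05,1],[[208,252,83],-0.05,1],[[208,252,83],-0.05,1],[[208,252,83],-0.05,1]]'
python3 - <<'E'
from h import *
c=ctrl.get_calibration("wrist"); im,d=ctrl.read_camera("wrist"); cv2.imwrite("pics/w1.png",im[:,:,::-1])
X=cloud(c,d); P=X.reshape(-1,3); P=P[~np.isnan(P[:,0])]
Q=P[(np.hypot(P[:,0]-.593,P[:,1]-.125)<.075)&(P[:,2]>.014)&(P[:,2]<.05)]
print(c["t"],len(Q), cv2.minAreaRect((Q[:,:2]*1000).astype(np.float32)), np.percentile(Q[:,2],[50,98]))
B=P[(np.hypot(P[:,0]-.65,P[:,1]-.26)<.08)&(P[:,2]>.06)]
if len(B): print("bottle",cv2.minAreaRect((B[:,:2]*1000).astype(np.float32)))
plan(.593,.125,115.5,.15)
E
```

```text
clock: 2.7
position: [0.5925, 0.1252, 0.2093]
tool_rot: [0.535, 0.845, -0.0, 0.0]
force: [0.6, 0.1, -0.2]
width: 0.0915
[-0.58885423 -0.14285034  0.27217751] 4411 ((593.0030517578125, 123.60400390625), (38.28620910644531, 114.13065338134766), 24.68898582458496) [0.03159144 0.03994186]
bottle ((660.69384765625, 242.41616821289062), (126.53361511230469, 60.24489974975586), 85.6481704711914)
t 2.75 pos [0.5923 0.1244 0.2096] yaw 115.2 F [-0.2 -0.9  0.2] w 0.0912
SHIFT [0.2 0.9 0.1] TURN -0.005 j6 -14
```

View pics/w1.png

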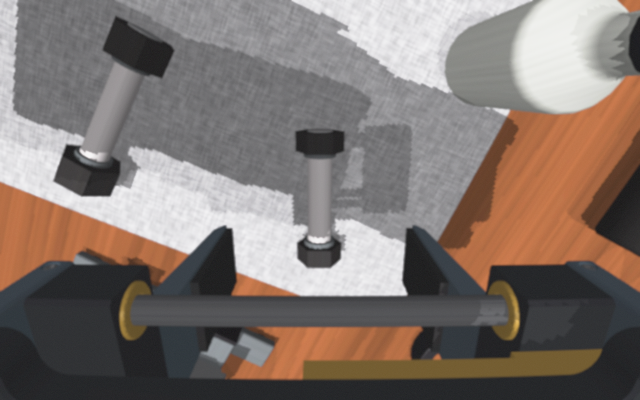

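```bash
python3 -m handwheel '[[[0,0,40],0.01,1],[[1,1,80],0.01,1],[[1,1,110],0.01,1],[[1,1,123],0.01,1],[[1,1,123],0.01,1],[[1,1,123],0.01,-1],[[1,1,123],0.01,-1],[[1,1,123],0.01,-1],[[1,1,123],0.01,-1],[[1,1,123],0.01,-1],[[1,1,123],0.01,-1]]' 60;python3 -c "
from h import *; plan(.4874,-.298,-4.8,.15)"
```

```text
clock: 3.85
position: [0.5929, 0.1257, 0.0868]
tool_rot: [0.54, 0.842, -0.0, 0.0]
force: [-1.5, 0.7, 0.4]
width: 0.0462
t 3.85 pos [0.5929 0.1257 0.0868] yaw 114.7 F [-1.5  0.7  0.4] w 0.0462
SHIFT [-341.1 -272.7 -122.5] TURN 2.085 j6 63
```

```bash
sed -i 's/abs(j6-j6now)<best\[0\]/abs((dt+180)%360-180)<best[0]/; s/best=(abs(j6-j6now),/best=(abs((dt+180)%360-180),/; s/abs(j6)<165/abs(j6)<155/' h.py
python3 -m handwheel '[[[0,0,0],0,-1],[[0,0,0],0,-1],[[0,0,0],0,-1],[[0,0,0],0,-1],[[0,0,0],0,-1],[[0,0,-10],0,-1],[[0,0,-30],0,-1],[[0,0,-60],0,-1],[[0,0,-95],0,-1],[[0,0,-130],0,-1],[[0,0,-160],0,-1],[[0,0,-160],0,-1]]' 60;python3 -c "
from h import *; plan(.4874,-.298,-4.8,.16)"
```

```text
clock: 5.05
position: [0.5944, 0.1261, 0.2515]
tool_rot: [0.54, 0.842, 0.002, 0.003]
force: [0.6, -0.5, -2.1]
width: 0.0194
t 5.05 pos [0.5944 0.1261 0.2515] yaw 114.7 F [ 0.6 -0.5 -2.1] w 0.0194
SHIFT [-340.7 -274.5   31. ] TURN -1.057 j6 -117
```

```bash
python3 -m handwheel '[[[-15,-12,0],-0.05,-1],[[-45,-36,0],-0.15,-1],[[-80,-64,0],-0.27,-1],[[-116,-93,0],-0.39,-1],[[-152,-122,0],-0.51,-1],[[-188,-151,0],-0.63,-1],[[-224,-180,0],-0.75,-1],[[-260,-209,0],-0.87,-1],[[-296,-238,10],-0.97,-1],[[-325,-262,20],-1.03,-1],[[-341,-274,31],-1.057,-1],[[-341,-274,31],-1.057,-1]]'
python3 - <<'E'
from h import *
c=ctrl.get_calibration("wrist"); im,d=ctrl.read_camera("wrist"); cv2.imwrite("pics/w2.png",im[:,:,::-1])
X=cloud(c,d); P=X.reshape(-1,3); P=P[~np.isnan(P[:,0])]
for a,b in ((.05,.1),(.12,.185)):
    Q=P[(abs(P[:,0]-.487)<.105)&(abs(P[:,1]+.298)<.06)&(P[:,2]>a)&(P[:,2]<b)]
    print(len(Q), cv2.minAreaRect((Q[:,:2]*1000).astype(np.float32)) if len(Q) else "", Q.min(0),Q.max(0))
plan(.4874,-.298,-4.8,.16)
E
```

```text
clock: 6.25
position: [0.4863, -0.2997, 0.2174]
tool_rot: [0.043, 0.999, 0.001, 0.002]
force: [0.3, 0.4, -1.4]
width: 0.0188
3295 ((432.7617492675781, -293.751708984375), (51.61913299560547, 31.947792053222656), 85.27296447753906) [ 0.41521349 -0.32018529  0.05007147] [ 0.45075459 -0.26724957  0.07479625]
11202 ((485.115966796875, -300.1581115722656), (42.47343444824219, 108.2021713256836), 84.49767303466797) [ 0.43060822 -0.32105375  0.13467757] [ 0.54065635 -0.27610991  0.18498951]
t 6.3 pos [ 0.4868 -0.2986  0.2181] yaw 175.1 F [ 0.6 -0.  -2.8] w 0.019
SHIFT [-0.5  0.6 -1.4] TURN -0.002 j6 -117
```

View pics/w2.png

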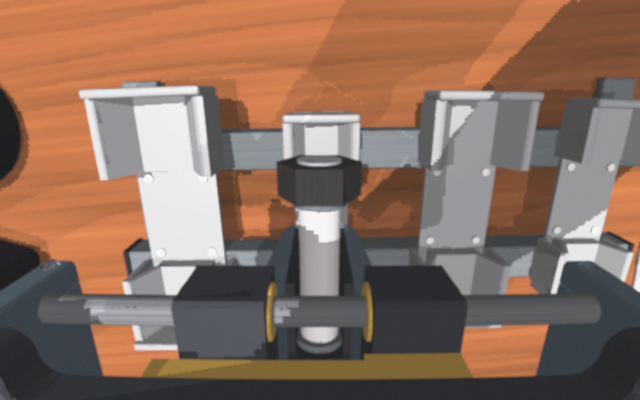

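```bash
python3 -m handwheel '[[[0,0,15],0,-1],[[-1,1,35],0,-1],[[-1,1,50],0,-1],[[-1,1,60],0,-1],[[-1,1,66],0,-1],[[-1,1,70],0,-1],[[-1,1,73],0,-1],[[-1,1,76],0,-1],[[-1,1,78],0,-1],[[-1,1,80],0,-1],[[-1,1,80],0,-1],[[-1,1,80],0,-1]]'; python3 -c "
from h import *; plan(.4874,-.298,-4.8,.16)"
```

```text
clock: 7.5
position: [0.4883, -0.2975, 0.1382]
tool_rot: [0.043, 0.999, 0.001, 0.002]
force: [0.3, 0.8, -2.5]
width: 0.0189
t 7.5 pos [ 0.4883 -0.2975  0.1382] yaw 175.1 F [ 0.3  0.8 -2.5] w 0.0189
SHIFT [  0.5  -0.3 -81.3] TURN -0.002 j6 -117
```

```bash
python3 -m handwheel '[[[0,0,1],0,-1],[[0,0,2],0,-1],[[0,0,2],0,-1]]'; python3 -m handwheel '[[[0,0,1],0,-1],[[0,0,2],0,-1],[[0,0,2],0,-1]]'
```

```text
clock: 7.8
position: [0.4886, -0.2977, 0.1376]
tool_rot: [0.043, 0.999, 0.001, 0.002]
force: [-8.2, 6.5, 24.0]
width: 0.019
clock: 8.1
position: [0.4886, -0.2977, 0.1375]
tool_rot: [0.043, 0.999, 0.001, 0.002]
force: [-13.7, 8.5, 37.4]
width: 0.0189
```

```bash
python3 -m handwheel '[[[0,0,-1.5],0,-1],[[0,0,-1.5],0,0],[[0,0,-1.5],0,0],[[0,0,-1.5],0,0],[[0,0,-1.5],0,0],[[0,0,-1.5],0,0],[[0,0,-20],0,0],[[0,0,-50],0,0],[[0,0,-90],0,0],[[0,0,-130],0,0],[[0,0,-160],0,0],[[0,0,-160],0,0]]'
python3 - <<'E'
from h import *
im,d=ctrl.read_camera("top"); c=ctrl.get_calibration("top"); cr=im[110:290,330:530,::-1]; cv2.imwrite("pics/t1.png",cv2.resize(cr,None,fx=3,fy=3,interpolation=cv2.INTER_CUBIC))
plan(.416,.1205,84,.15)
E
```

```text
clock: 9.3
position: [0.4894, -0.299, 0.3019]
tool_rot: [0.043, 0.999, -0.0, 0.005]
force: [0.5, -0.0, -0.1]
width: 0.0451
t 9.35 pos [ 0.4886 -0.2985  0.2994] yaw 175.1 F [ 0.2  0.6 -0. ] w 0.0455
SHIFT [108.7 411.2  89.6] TURN 1.59 j6 22
```

View pics/t1.png

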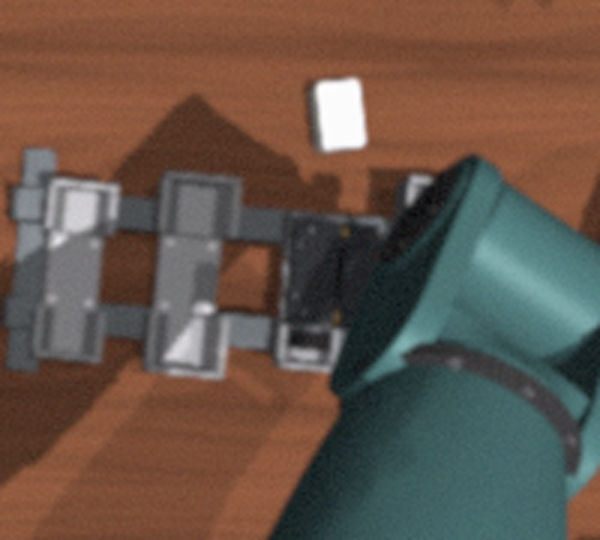

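```bash
python3 -m handwheel '[[[5,15,0],0.1,1],[[15,45,0],0.24,1],[[27,90,0],0.38,1],[[40,135,0],0.52,1],[[52,180,0],0.66,1],[[64,225,0],0.80,1],[[76,270,0],0.94,1],[[88,315,0],1.08,1],[[96,360,0],1.22,1],[[104,390,0],1.36,1],[[109,411,30],1.5,1],[[109,411,60],1.59,1]]'; python3 -m handwheel '[[[0,0,20],0,1],[[0,0,30],0,1],[[0,0,30],0,1]]'
python3 - <<'E'
from h import *
c=ctrl.get_calibration("wrist"); im,d=ctrl.read_camera("wrist"); cv2.imwrite("pics/w3.png",im[:,:,::-1])
X=cloud(c,d); P=X.reshape(-1,3); P=P[~np.isnan(P[:,0])]
Q=P[(np.hypot(P[:,0]-.416,P[:,1]-.12)<.085)&(P[:,2]>.016)&(P[:,2]<.06)]
print(len(Q), cv2.minAreaRect((Q[:,:2]*1000).astype(np.float32)), np.percentile(Q[:,2],[50,98]))
plan(.416,.1205,84,.0285)
E
```

```text
clock: 10.55
position: [0.4147, 0.1227, 0.2378]
tool_rot: [0.744, 0.668, 0.003, 0.002]
force: [0.4, -0.7, -1.6]
width: 0.091
clock: 10.85
position: [0.414, 0.1225, 0.2062]
tool_rot: [0.744, 0.668, 0.002, 0.001]
force: [-0.2, 0.9, 0.8]
width: 0.091
6659 ((415.67437744140625, 119.4012222290039), (134.42529296875, 47.95493698120117), 84.28656005859375) [0.03715961 0.04810906]
t 10.9 pos [0.4147 0.1225 0.2074] yaw 83.9 F [-0.1 -0.2  1. ] w 0.0907
SHIFT [ -2.    0.8 119.4] TURN -0.003 j6 22
```

```bash
python3 -m handwheel '[[[-2,1,40],0,1],[[-2,1,85],0,1],[[-2,1,110],0,1],[[-2,1,119],0,0],[[-2,1,119],0,-1],[[-2,1,119],0,-1],[[-2,1,119],0,-1],[[-2,1,119],0,-1],[[-2,1,119],0,-1],[[-2,1,119],0,-1],[[-2,1,119],0,-1],[[-2,1,119],0,-1]]' 60; python3 -m handwheel '[[[0,0,0],0,-1],[[0,0,0],0,-1],[[0,0,0],0,-1],[[0,0,-10],0,-1],[[0,0,-30],0,-1],[[0,0,-60],0,-1],[[0,0,-95],0,-1],[[0,0,-130],0,-1],[[0,0,-160],0,-1],[[0,0,-160],0,-1]]' 60;python3 -c "
from h import *; plan(.5036,-.082,-4.8,.17)"
```

```text
clock: 12.1
position: [0.4161, 0.1205, 0.0884]
tool_rot: [0.744, 0.668, 0.002, 0.002]
force: [-0.9, 1.1, -0.1]
width: 0.0216
clock: 13.1
position: [0.4165, 0.1207, 0.2521]
tool_rot: [0.744, 0.668, 0.005, 0.003]
force: [0.8, -0.4, -4.1]
width: 0.0209
t 13.1 pos [0.4165 0.1207 0.2521] yaw 83.8 F [ 0.8 -0.4 -4.1] w 0.0209
SHIFT [-192.3  108.1   23.3] TURN 1.547 j6 86
```

```bash
python3 -m handwheel '[[[-10,5,0],0.07,-1],[[-25,14,0],0.2,-1],[[-43,24,0],0.34,-1],[[-61,34,0],0.48,-1],[[-79,44,0],0.62,-1],[[-97,54,0],0.76,-1],[[-115,64,0],0.9,-1],[[-133,75,0],1.04,-1],[[-155,87,0],1.18,-1],[[-175,98,0],1.32,-1],[[-188,105,10],1.45,-1],[[-192,108,23],1.54,-1]]'; python3 -m handwheel '[[[0,0,0],0.005,-1],[[0,0,0],0.005,-1],[[0,0,0],0.005,-1]]'
python3 - <<'E'
from h import *
c=ctrl.get_calibration("wrist"); im,d=ctrl.read_camera("wrist"); cv2.imwrite("pics/w4.png",im[:,:,::-1])
X=cloud(c,d); P=X.reshape(-1,3); P=P[~np.isnan(P[:,0])]
for a,b in ((.05,.1),(.13,.19)):
    Q=P[(abs(P[:,0]-.503)<.115)&(abs(P[:,1]+.082)<.06)&(P[:,2]>a)&(P[:,2]<b)]
    print(len(Q), cv2.minAreaRect((Q[:,:2]*1000).astype(np.float32)) if len(Q) else "", Q.min(0),Q.max(0))
plan(.5036,-.082,-4.8,.08)
E
```

```text
clock: 14.3
position: [0.5036, -0.0828, 0.2287]
tool_rot: [0.999, -0.041, 0.006, -0.001]
force: [-1.3, 0.4, -3.7]
width: 0.0207
clock: 14.6
position: [0.5033, -0.0825, 0.2288]
tool_rot: [0.999, -0.043, 0.005, -0.001]
force: [-0.2, -0.2, -4.3]
width: 0.021
2765 ((571.17431640625, -90.32919311523438), (60.170814514160156, 23.439716339111328), 84.63465118408203) [ 0.55676667 -0.1207043   0.05417318] [ 0.58504813 -0.05971227  0.07895761]
14409 ((514.6005249023438, -84.2502670288086), (48.273983001708984, 111.46722412109375), 86.08136749267578) [ 0.45798748 -0.1119927   0.14860011] [ 0.5709397  -0.06171846  0.18999004]
t 14.65 pos [ 0.5035 -0.0825  0.229 ] yaw -4.9 F [-0.3 -0.  -3.9] w 0.0207
SHIFT [-1.  -0.2 89.5] TURN -0.002 j6 86
```

View pics/w4.png

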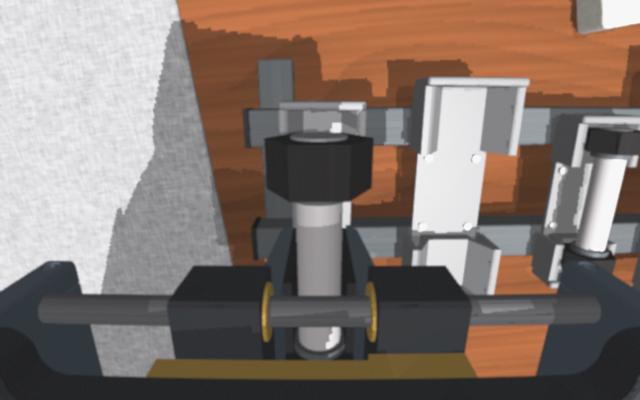

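```bash
python3 -m handwheel '[[[0,0.5,15],0,-1],[[0,0.5,35],0,-1],[[0,0.5,55],0,-1],[[0,0.5,68],0,-1],[[0,0.5,76],0,-1],[[0,0.5,80],0,-1],[[0,0.5,83],0,-1],[[0,0.5,86],0,-1],[[0,0.5,88],0,-1],[[0,0.5,89],0,-1],[[0,0.5,89],0,-1]]';  python3 -m handwheel '[[[0,0,1],0,-1],[[0,0,2],0,-1],[[0,0,2],0,-1]]'
```

```text
clock: 15.75
position: [0.5046, -0.0828, 0.1401]
tool_rot: [0.999, -0.043, 0.006, -0.001]
force: [-0.3, -0.3, -3.6]
width: 0.0209
clock: 16.05
position: [0.5049, -0.0828, 0.1393]
tool_rot: [0.999, -0.043, 0.006, -0.001]
force: [-9.6, 3.6, 23.5]
width: 0.0206
```

```bash
python3 -m handwheel '[[[0,0,-0.5],0,-1],[[0,0,-0.5],0,0],[[0,0,-0.5],0,0],[[0,0,-0.5],0,0],[[0,0,-0.5],0,0],[[0,0,-0.5],0,0],[[0,0,-20],0,0],[[0,0,-60],0,0],[[0,0,-105],0,0],[[0,0,-150],0,0],[[0,0,-170],0,0]]'
python3 - <<'E'
from h import *
plan(.5586,.3805,111.7,.17)
E
```

```text
clock: 17.15
position: [0.5038, -0.0833, 0.3133]
tool_rot: [0.999, -0.043, 0.008, -0.001]
force: [-0.5, 0.4, -1.2]
width: 0.0452
t 17.15 pos [ 0.5038 -0.0833  0.3133] yaw -4.9 F [-0.5  0.4 -1.2] w 0.0452
SHIFT [  13.5 -466.6   85.2] TURN -2.035 j6 13
```

```bash
python3 -m handwheel '[[[0,-15,0],-0.1,1],[[0,-50,0],-0.24,1],[[1,-95,0],-0.38,1],[[2,-135,0],-0.52,1],[[3,-175,0],-0.66,1],[[4,-215,0],-0.80,1],[[5,-255,0],-0.94,1],[[6,-295,0],-1.08,1],[[7,-335,0],-1.22,1],[[8,-370,0],-1.36,1],[[10,-400,0],-1.5,1],[[12,-430,0],-1.64,1]]';python3 -c "
from h import *
plan(.5586,.3805,111.7,.17)"
```

```text
clock: 18.35
position: [0.5525, 0.3455, 0.3144]
tool_rot: [0.711, 0.703, 0.006, 0.005]
force: [-0.1, -0.1, 0.1]
width: 0.0911
t 18.35 pos [0.5525 0.3455 0.3144] yaw 89.4 F [-0.1 -0.1  0.1] w 0.0911
SHIFT [34.9  4.4 85. ] TURN -0.389 j6 13
```

```bash
python3 -m handwheel '[[[15,2,20],-0.1,1],[[35,4,50],-0.24,1],[[35,4,75],-0.36,1],[[35,4,85],-0.389,1],[[35,4,85],-0.389,1],[[35,4,85],-0.389,1]]';python3 - <<'E'
from h import *
c=ctrl.get_calibration("wrist"); im,d=ctrl.read_camera("wrist"); cv2.imwrite("pics/w5.png",im[:,:,::-1])
X=cloud(c,d); P=X.reshape(-1,3); P=P[~np.isnan(P[:,0])]
Q=P[(np.hypot(P[:,0]-.5586,P[:,1]-.3805)<.1)&(P[:,2]>.016)&(P[:,2]<.07)]
print(len(Q), cv2.minAreaRect((Q[:,:2]*1000).astype(np.float32)), np.percentile(Q[:,2],[50,98]))
plan(.5586,.3805,112,.0305)
print(ctrl.observe()["tool_rot"])
E
```

```text
clock: 18.95
position: [0.5586, 0.3805, 0.2305]
tool_rot: [0.563, 0.827, 0.005, 0.007]
force: [0.7, 0.7, 0.0]
width: 0.0913
8263 ((559.5950927734375, 380.6847839355469), (57.10203552246094, 154.0542449951172), 21.9582576751709) [0.04338584 0.05613002]
t 19.0 pos [0.5588 0.3806 0.2309] yaw 111.5 F [ 0.6 -0.4  1. ] w 0.0912
SHIFT [  0.7  -2.6 140.9] TURN -0.008 j6 12
[0.56249773 0.82675241 0.0056596  0.00668785]
```

View pics/w5.png

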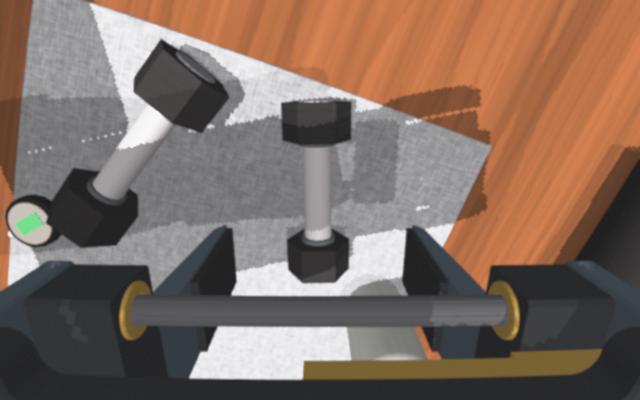

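```bash
python3 -m handwheel '[[[0,-1,40],0,1],[[0.5,-2,85],0,1],[[0.5,-2.5,120],0,1],[[0.5,-2.5,135],0,0],[[0.5,-2.5,141],0,0],[[0.5,-2.5,141],0,-1],[[0.5,-2.5,141],0,-1],[[0.5,-2.5,141],0,-1],[[0.5,-2.5,141],0,-1],[[0.5,-2.5,141],0,-1],[[0.5,-2.5,141],0,-1],[[0.5,-2.5,141],0,-1]]' 60; python3 -m handwheel '[[[0,0,0],0,-1],[[0,0,0],0,-1],[[0,0,0],0,-1],[[0,0,-10],0,-1],[[0,0,-30],0,-1],[[0,0,-60],0,-1],[[0,0,-95],0,-1],[[0,0,-130],0,-1],[[0,0,-165],0,-1],[[0,0,-200],0,-1],[[0,0,-220],0,-1],[[0,0,-220],0,-1]]' 60;python3 -c "
from h import *; plan(.5012,-.189,-4.8,.19)"
```

```text
clock: 20.2
position: [0.5588, 0.3804, 0.0901]
tool_rot: [0.562, 0.827, 0.006, 0.007]
force: [-2.2, -0.9, 2.2]
width: 0.0228
clock: 21.4
position: [0.5555, 0.3804, 0.3133]
tool_rot: [0.562, 0.827, 0.008, 0.008]
force: [1.4, -0.1, -6.7]
width: 0.023
t 21.4 pos [0.5555 0.3804 0.3133] yaw 111.5 F [ 1.4 -0.1 -6.7] w 0.023
SHIFT [-509.5 -260.9   60.2] TURN -1.111 j6 -106
```

```bash
python3 -m handwheel '[[[-12,-6,0],-0.03,-1],[[-38,-19,0],-0.1,-1],[[-76,-38,0],-0.18,-1],[[-116,-59,0],-0.27,-1],[[-156,-80,0],-0.36,-1],[[-196,-100,0],-0.45,-1],[[-236,-121,0],-0.54,-1],[[-276,-142,0],-0.63,-1],[[-316,-162,0],-0.72,-1],[[-356,-182,0],-0.81,-1],[[-396,-203,0],-0.9,-1],[[-430,-220,0],-0.98,-1]]';python3 -c "
from h import *; plan(.5012,-.189,-4.8,.18)"
```

```text
clock: 22.6
position: [0.5073, -0.1022, 0.3087]
tool_rot: [0.106, 0.994, 0.003, 0.009]
force: [1.1, 0.8, -5.8]
width: 0.0234
t 22.6 pos [ 0.5073 -0.1022  0.3087] yaw 167.9 F [ 1.1  0.8 -5.8] w 0.0234
SHIFT [-11.  -86.8  68.7] TURN -0.128 j6 -106
```

```bash
python3 -m handwheel '[[[-4,-30,0],-0.04,-1],[[-8,-58,20],-0.08,-1],[[-10,-76,45],-0.11,-1],[[-11,-87,69],-0.128,-1],[[-11,-87,69],-0.128,-1],[[-11,-87,69],-0.128,-1]]';python3 - <<'E'
from h import *
c=ctrl.get_calibration("wrist"); im,d=ctrl.read_camera("wrist"); cv2.imwrite("pics/w6.png",im[:,:,::-1])
X=cloud(c,d); P=X.reshape(-1,3); P=P[~np.isnan(P[:,0])]
for a,b in ((.058,.09),(.14,.21)):
    Q=P[(abs(P[:,0]-.501)<.125)&(abs(P[:,1]+.187)<.05)&(P[:,2]>a)&(P[:,2]<b)]
    print(len(Q), cv2.minAreaRect((Q[:,:2]*1000).astype(np.float32)) if len(Q) else "", Q.min(0),Q.max(0))
plan(.5012,-.1887,-4.8,.0816)
E
```

```text
clock: 23.2
position: [0.5005, -0.1888, 0.2384]
tool_rot: [0.042, 0.999, 0.003, 0.008]
force: [-0.2, -0.3, -5.5]
width: 0.023
1964 ((420.783935546875, -182.8870849609375), (69.05842590332031, 20.71352767944336), 85.64739227294922) [ 0.40845716 -0.21778846  0.05800494] [ 0.43357364 -0.14820204  0.08279314]
20388 ((485.6500244140625, -187.83663940429688), (57.77912139892578, 123.55460357666016), 85.1245346069336) [ 0.423149   -0.21379764  0.15930586] [ 0.54844566 -0.15404592  0.20999503]
t 23.25 pos [ 0.5011 -0.1888  0.2394] yaw 175.2 F [-0.5 -0.6 -4.7] w 0.0228
SHIFT [ 1.7 -0.6 98.3] TURN -0.001 j6 -106
```

View pics/w6.png

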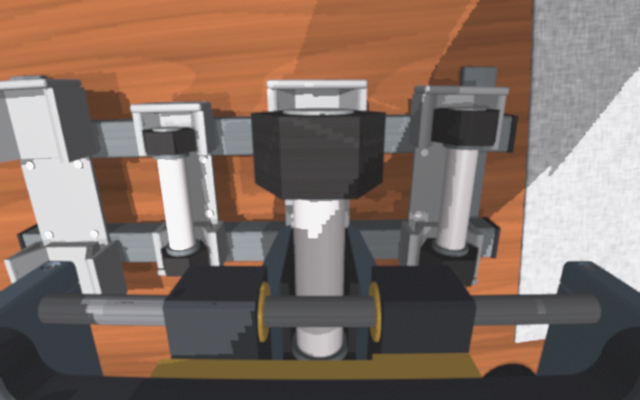

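```bash
python3 -m handwheel '[[[0,-0.5,15],0,-1],[[0.5,-0.5,40],0,-1],[[1,-1,62],0,-1],[[1.5,-1,76],0,-1],[[1.5,-1,84],0,-1],[[1.5,-1,88],0,-1],[[1.5,-1,91],0,-1],[[1.5,-1,94],0,-1],[[1.5,-1,96],0,-1],[[1.5,-1,97],0,-1],[[1.5,-1,97],0,-1]]';  python3 -m handwheel '[[[0,0,1],0,-1],[[0,0,2],0,-1],[[0,0,2],0,-1]]'
```

```text
clock: 24.35
position: [0.5014, -0.1892, 0.1424]
tool_rot: [0.042, 0.999, 0.003, 0.009]
force: [-0.5, 0.7, -5.1]
width: 0.0231
clock: 24.65
position: [0.5018, -0.1894, 0.1411]
tool_rot: [0.042, 0.999, 0.003, 0.01]
force: [-2.0, -0.5, 5.8]
width: 0.023
```

```bash
python3 -m handwheel '[[[0,0,1],0,-1],[[0,0,1.5],0,-1],[[0,0,1.5],0,-1]]'
```

```text
clock: 24.95
position: [0.5019, -0.1895, 0.1409]
tool_rot: [0.042, 0.999, 0.003, 0.009]
force: [-12.3, 2.6, 27.8]
width: 0.0234
```

```bash
python3 -m handwheel '[[[0,0,-0.5],0,-1],[[0,0,-0.5],0,0],[[0,0,-0.5],0,0],[[0,0,-0.5],0,0],[[0,0,-0.5],0,0],[[0,0,-0.5],0,0],[[0,0,-20],0,0],[[0,0,-60],0,0],[[0,0,-105],0,0],[[0,0,-150],0,0],[[0,0,-180],0,0]]'
python3 - <<'E'
from h import *
plan(.4068,.3606,70.4,.18)
E
```

```text
clock: 26.05
position: [0.4989, -0.1906, 0.3241]
tool_rot: [0.042, 0.999, 0.002, 0.011]
force: [-0.3, -0.1, -1.2]
width: 0.0457
t 26.05 pos [ 0.4989 -0.1906  0.3241] yaw 175.2 F [-0.3 -0.1 -1.2] w 0.0457
SHIFT [139.9 541.   84.8] TURN -1.313 j6 -119
```

```bash
python3 -m handwheel '[[[4,15,0],-0.05,1],[[13,50,0],-0.15,1],[[25,96,0],-0.27,1],[[37,142,0],-0.39,1],[[49,188,0],-0.51,1],[[61,234,0],-0.63,1],[[73,280,0],-0.75,1],[[85,326,0],-0.87,1],[[97,372,0],-0.97,1],[[109,418,0],-1.07,1],[[121,464,0],-1.17,1],[[131,505,20],-1.25,1]]';python3 -c "
from h import *
plan(.4068,.3606,70.4,.18)"
```

```text
clock: 27.25
position: [0.4107, 0.3266, 0.3053]
tool_rot: [-0.553, 0.833, -0.004, 0.012]
force: [1.9, -0.8, 0.7]
width: 0.0913
t 27.25 pos [0.4107 0.3266 0.3053] yaw -112.9 F [ 1.9 -0.8  0.7] w 0.0913
SHIFT [-28.8  18.1  65.9] TURN -0.057 j6 -119
```

```bash
python3 -m handwheel '[[[-16,10,20],-0.03,1],[[-29,18,50],-0.057,1],[[-29,18,66],-0.057,1],[[-29,18,66],-0.057,1],[[-29,18,66],-0.057,1]]';python3 - <<'E'
from h import *
c=ctrl.get_calibration("wrist"); im,d=ctrl.read_camera("wrist"); cv2.imwrite("pics/w7.png",im[:,:,::-1])
X=cloud(c,d); P=X.reshape(-1,3); P=P[~np.isnan(P[:,0])]
Q=P[(np.hypot(P[:,0]-.4068,P[:,1]-.3606)<.11)&(P[:,2]>.03)&(P[:,2]<.08)]
print(len(Q), cv2.minAreaRect((Q[:,:2]*1000).astype(np.float32)), np.percentile(Q[:,2],[50,98]))
plan(.4068,.3606,70.4,.034)
print(ctrl.observe()["tool_rot"])
E
```

```text
clock: 27.75
position: [0.4066, 0.3606, 0.2392]
tool_rot: [-0.577, 0.817, -0.005, 0.011]
force: [-0.7, 0.2, 0.1]
width: 0.0915
10663 ((405.09210205078125, 359.60357666015625), (174.6790771484375, 66.50963592529297), 69.91051483154297) [0.05161105 0.06424508]
t 27.8 pos [0.407  0.3607 0.2399] yaw -109.6 F [ 0.6 -0.3  0.2] w 0.0912
SHIFT [  2.2   3.2 146.4] TURN 0.0 j6 -119
[-0.57640416  0.81707014 -0.00445543  0.01160942]
```

View pics/w7.png

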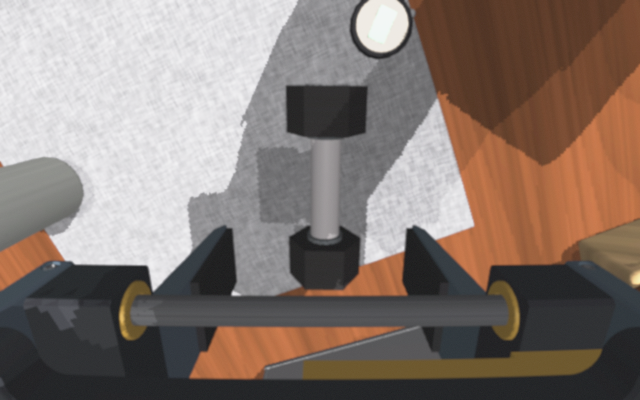

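```bash
python3 -m handwheel '[[[1,1,40],0,1],[[2,2,85],0,1],[[3,3,120],0,1],[[3,3.8,138],0,0],[[3,3.8,146],0,0],[[3,3.8,146],0,-1],[[3,3.8,146],0,-1],[[3,3.8,146],0,-1],[[3,3.8,146],0,-1],[[3,3.8,146],0,-1],[[3,3.8,146],0,-1],[[3,3.8,146],0,-1]]' 60; python3 -m handwheel '[[[0,0,0],0,-1],[[0,0,0],0,-1],[[0,0,0],0,-1],[[0,0,-10],0,-1],[[0,0,-30],0,-1],[[0,0,-60],0,-1],[[0,0,-95],0,-1],[[0,0,-130],0,-1],[[0,0,-165],0,-1],[[0,0,-200],0,-1],[[0,0,-220],0,-1],[[0,0,-220],0,-1]]' 60;python3 -c "
from h import *; plan(.49,-.412,-4.8,.19)"
```

```text
clock: 29.0
position: [0.4058, 0.3601, 0.094]
tool_rot: [-0.576, 0.817, -0.004, 0.011]
force: [-4.5, 1.0, 5.8]
width: 0.0251
clock: 30.2
position: [0.4009, 0.359, 0.3166]
tool_rot: [-0.576, 0.817, -0.004, 0.013]
force: [0.1, 0.3, -10.2]
width: 0.0251
t 30.2 pos [0.4009 0.359  0.3166] yaw -109.6 F [  0.1   0.3 -10.2] w 0.0251
SHIFT [ 697.5 -341.2   62.9] TURN 1.313 j6 -125
```

```bash
python3 -m handwheel '[[[10,-6,0],0.03,-1],[[32,-20,0],0.09,-1],[[68,-42,0],0.17,-1],[[106,-65,0],0.25,-1],[[144,-88,0],0.33,-1],[[182,-111,0],0.41,-1],[[220,-134,0],0.49,-1],[[258,-157,0],0.57,-1],[[296,-180,0],0.65,-1],[[334,-203,0],0.73,-1],[[371,-224,0],0.81,-1],[[408,-243,0],0.89,-1]]';python3 -c "
from h import *; plan(.49,-.412,-4.8,.19)"
```

```text
clock: 31.4
position: [0.4917, -0.109, 0.3132]
tool_rot: [-0.166, 0.986, 0.002, 0.013]
force: [1.0, 0.8, -9.3]
width: 0.0251
t 31.4 pos [ 0.4917 -0.109   0.3132] yaw -160.9 F [ 1.   0.8 -9.3] w 0.0251
SHIFT [ 102.4 -285.8   60.9] TURN 0.417 j6 -125
```

```bash
python3 -m handwheel '[[[12,-34,0],0.05,-1],[[24,-68,0],0.1,-1],[[37,-103,0],0.15,-1],[[50,-138,0],0.2,-1],[[62,-173,0],0.25,-1],[[74,-207,0],0.3,-1],[[85,-238,0],0.35,-1],[[94,-262,15],0.39,-1],[[100,-279,35],0.417,-1],[[102,-286,55],0.417,-1],[[102,-286,61],0.417,-1],[[102,-286,61],0.417,-1]]';python3 - <<'E'
from h import *
c=ctrl.get_calibration("wrist"); im,d=ctrl.read_camera("wrist"); cv2.imwrite("pics/w8.png",im[:,:,::-1])
X=cloud(c,d); P=X.reshape(-1,3); P=P[~np.isnan(P[:,0])]
for a,b in ((.058,.1),(.15,.225)):
    Q=P[(abs(P[:,0]-.49)<.13)&(abs(P[:,1]+.41)<.055)&(P[:,2]>a)&(P[:,2]<b)]
    print(len(Q), cv2.minAreaRect((Q[:,:2]*1000).astype(np.float32)) if len(Q) else "", Q.min(0),Q.max(0))
plan(.49,-.412,-4.8,.0855)
print(ctrl.observe()["tool_rot"])
E
```

```text
clock: 32.6
position: [0.4891, -0.4113, 0.247]
tool_rot: [0.042, 0.999, 0.006, 0.01]
force: [-0.3, 0.5, -8.3]
width: 0.0246
1687 ((459.5903015136719, -410.3304138183594), (77.56607818603516, 140.8170928955078), 86.40896606445312) [ 0.38713897 -0.45342955  0.05801207] [ 0.52744067 -0.36759088  0.08731592]
27410 ((470.19525146484375, -409.48736572265625), (67.13652801513672, 136.3832244873047), 84.74886322021484) [ 0.40101714 -0.43986052  0.1680206 ] [ 0.53992368 -0.37019219  0.22499948]
t 32.65 pos [ 0.4898 -0.4115  0.2484] yaw 175.2 F [-0.7 -0.7 -8.7] w 0.0248
SHIFT [  2.   -1.8 103.4] TURN 0.0 j6 -125
[0.04177556 0.99905071 0.00577674 0.01091409]
```

View pics/w8.png

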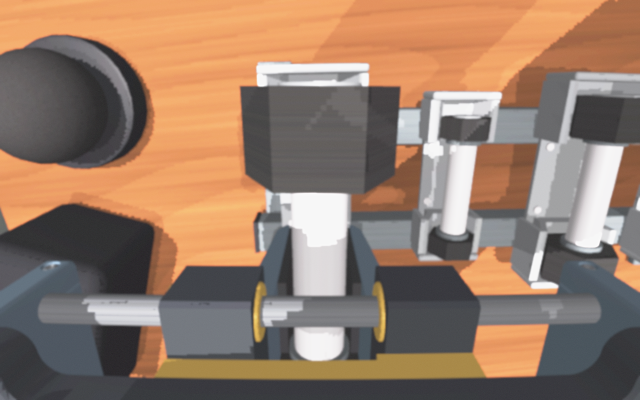

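Run:
```python
from h import *
P=np.load("X.npy").reshape(-1,3); P=P[~np.isnan(P[:,0])]
for y0 in np.arange(-.46,-.68,-.02):
    Q=P[(abs(P[:,1]-y0)<.01)&(P[:,0]>.36)&(P[:,0]<.66)&(P[:,2]>.03)]
    print(round(y0,2),len(Q),Q.min(0).round(3) if len(Q) else "",Q.max(0).round(3) if len(Q) else "")
P=None
```

```text
-0.46 95 [ 0.422 -0.47   0.034] [ 0.586 -0.45   0.087]
-0.48 12 [ 0.519 -0.476  0.031] [ 0.549 -0.47   0.041]
-0.5 0  
-0.52 0  
-0.54 0  
-0.56 23 [ 0.377 -0.57   0.03 ] [ 0.429 -0.561  0.035]
-0.58 568 [ 0.361 -0.59   0.03 ] [ 0.562 -0.571  0.111]
-0.6 889 [ 0.361 -0.61   0.03 ] [ 0.615 -0.59   0.114]
-0.62 995 [ 0.36 -0.63  0.03] [ 0.66 -0.61  0.14]
-0.64 779 [ 0.36 -0.65  0.03] [ 0.659 -0.63   0.146]
-0.66 540 [ 0.38  -0.67   0.031] [ 0.66  -0.65   0.146]
-0.68 347 [ 0.504 -0.69   0.103] [ 0.66  -0.67   0.145]
```

View pics/top0.png

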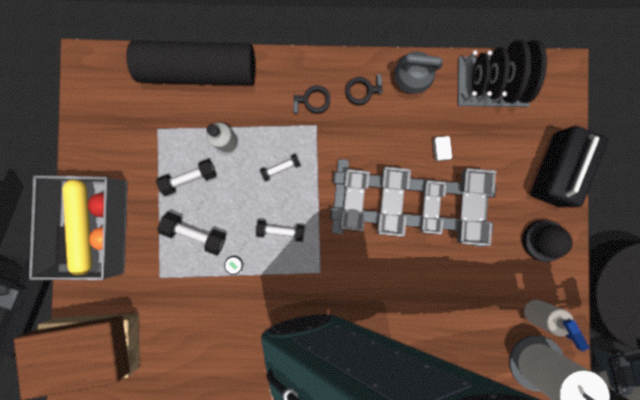

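```bash
python3 -m handwheel '[[[0,-0.5,15],0,-1],[[0.5,-1,40],0,-1],[[1,-1.5,65],0,-1],[[1.5,-2,80],0,-1],[[2,-2,88],0,-1],[[2,-2,92],0,-1],[[2,-2,95],0,-1],[[2,-2,98],0,-1],[[2,-2,100],0,-1],[[2,-2,101.5],0,-1],[[2,-2,101.5],0,-1]]';  python3 -m handwheel '[[[0,0,1],0,-1],[[0,0,2],0,-1],[[0,0,2],0,-1]]'
```

```text
clock: 33.75
position: [0.4899, -0.4122, 0.147]
tool_rot: [0.042, 0.999, 0.006, 0.011]
force: [-0.4, 1.4, -10.0]
width: 0.0251
clock: 34.05
position: [0.4902, -0.4124, 0.1455]
tool_rot: [0.042, 0.999, 0.006, 0.011]
force: [-0.7, 1.9, -0.9]
width: 0.0253
```

```bash
python3 -m handwheel '[[[0,0,1],0,-1],[[0,0,1.5],0,-1],[[0,0,1.5],0,-1]]'; python3 -m handwheel '[[[0,0,0.5],0,-1],[[0,0,1],0,-1]]'
```

```text
clock: 34.35
position: [0.4903, -0.4124, 0.1454]
tool_rot: [0.042, 0.999, 0.006, 0.011]
force: [-8.2, 6.8, 17.5]
width: 0.025
clock: 34.55
position: [0.4904, -0.4125, 0.1453]
tool_rot: [0.042, 0.999, 0.006, 0.011]
force: [-9.4, 7.8, 20.1]
width: 0.0252
```

```bash
python3 -m handwheel '[[[0,0,-0.5],0,-1],[[0,0,-0.5],0,0],[[0,0,-0.5],0,0],[[0,0,-0.5],0,0],[[0,0,-0.5],0,0],[[0,0,-0.5],0,0],[[0,0,-20],0,0],[[0,0,-60],0,0],[[0,0,-105],0,0],[[0,0,-150],0,0],[[0,0,-190],0,0],[[0,0,-200],0,0]]'
python3 -m handwheel '[[[5,25,-5],0,0],[[15,60,-10],0,0],[[25,110,-10],0,0],[[30,160,-10],0,0],[[30,210,-10],0,0],[[30,260,-10],0,0],[[30,310,-10],0,0],[[30,360,-10],0,0],[[30,410,-10],0,0],[[30,460,-10],0,0],[[30,510,-10],0,0],[[30,550,-10],0,0]]'
python3 - <<'E'
from h import *
im,d=ctrl.read_camera("top"); c=ctrl.get_calibration("top")
cr=im[120:280,320:520,::-1]; cv2.imwrite("pics/t2.png",cv2.resize(cr,None,fx=4,fy=3.75,interpolation=cv2.INTER_CUBIC)[:600])
P=cloud(c,d).reshape(-1,3); P=P[~np.isnan(P[:,0])]; a=np.radians(-4.8); u=np.array([np.cos(a),np.sin(a)]); v=np.array([-u[1],u[0]])
for n,x,y,L,w,az,hl in (("mini",.4874,-.298,112,34,73,16),("small",.5036,-.083,132,42,77,23),("medium",.5012,-.189,152,50,81,31),("large",.49,-.412,172,58,85,38)):
    top=(az+w/2)/1000; D=P[:,:2]-[x,y]; s=D@u; q=D@v
    m=(abs(q)<w*.25/1000)&(abs(s)<(L/2-3)/1000)&(P[:,2]<.13)
    r=[]
    for sg in (-1,1):
        k=m&(sg*s>(L/2-hl+4)/1000); r.append((int(k.sum()),np.round(np.median(P[k,2])*1000,1) if k.any() else None))
    Q=(abs(q)<w/2000)&(abs(s)<.1)&(P[:,2]>top-.006)&(P[:,2]<.13)
    print(n,"expected top",top*1000,r,"extent",(s[Q].min()*1000).round(1) if Q.any() else "",(s[Q].max()*1000).round(1) if Q.any() else "")
for t in ("bottle","stopwatch"): print(t,[(np.round(b["extent"]),round(b["score"],2)) for b in ctrl.recognise("top",t)[:1]])
print(ctrl.observe()["position"],ctrl.observe()["force"])
E
```

```text
clock: 35.75
position: [0.4869, -0.4156, 0.3504]
tool_rot: [0.042, 0.999, 0.004, 0.013]
force: [0.5, -0.5, -0.2]
width: 0.0459
clock: 36.95
position: [0.5019, 0.1374, 0.3637]
tool_rot: [0.041, 0.999, 0.004, 0.013]
force: [1.4, -0.2, -0.7]
width: 0.0453
mini expected top 90.0 [(20, np.float64(88.9)), (23, np.float64(90.2))] extent -51.5 61.1
small expected top 98.0 [(49, np.float64(98.1)), (47, np.float64(97.2))] extent -65.2 67.6
medium expected top 106.0 [(89, np.float64(105.8)), (86, np.float64(105.4))] extent -73.3 78.3
large expected top 114.0 [(135, np.float64(113.4)), (132, np.float64(113.2))] extent -84.0 86.8
bottle [(array([221., 137.,  28.,  27.]), 0.79)]
stopwatch []
[0.50210976 0.13682232 0.36345221] [-0.22411168 -0.02069424  0.24170648]
```

View pics/t2.png

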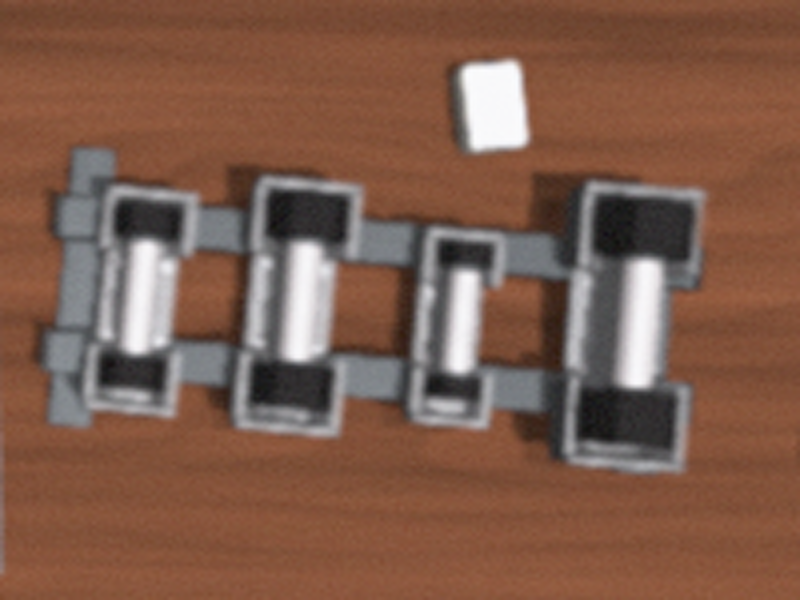

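```bash
python3 -c "
from workcell import ctrl
print(ctrl.job_done())"
```

```text
the job is handed in; nothing more can be done
None
```

All four weights are back on the rack, each in the saddle for its size, and I handed the job in at about 37 s of the 128 s. Each weight was lowered until the force reading showed it touching down, and only then released.

- **Seating:** the last depth picture put both heads of every weight within about 1 mm of the height they should have when fully down. The last top picture shows all four lying along their saddles.
- **Mini:** it sits about 5 mm off centre lengthways, which is inside its 8 mm play.
- **Bottle:** it was found again within about 2 pixels of its starting place.
- **Stopwatch:** the final check did not find it, probably because the arm hid it from the top camera. I last saw it in the wrist picture just before the large weight was picked up, and nothing was aimed near it. I have no confirmed look at it after that.
- **Forces:** the highest wrist force I read was about 41 N, when setting down the mini. That was on a weight held in the fingers, and the readings come only at the end of each move.
- **Tool tilt:** the tool's tilt crept up to about 1.5° over the job. I allowed for it in the moves.

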